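# Empty the bedside scent shaker

### The arm

A 7-joint arm with a two-finger parallel gripper is mounted at the origin on the work surface. World frame = base frame: x ahead of the robot, y to its left, z up, the work surface at z = 0. Lengths are in m, angles in rad, forces in N, time in s.
With the tool pointing down it reaches from about 0.4 to 0.85 m from the base axis. Payload 10.4 kg.
Tool frame: the origin (TCP) lies at the very end of the fingers, on their centre line; the grasp point (between the pads) lies 19 mm behind it (manip.pinch_z is the distance from the TCP to the grasp point, in m); z points along the fingers, y is the line along which they close (so a half turn about z gives the same grasp; the last joint's range is limited). The gripper opens to 85 mm and grips with 20 to 120 N. Pads are 22 mm wide; open, the fingers measure 114 mm over their backs; the gripper's body (76 mm by 85 mm) begins 54 mm behind the grasp point. The pads swing forward as they close: fully open they stand 13 mm farther back than shut.
Start: joints at [-1.335, 0.332, -0.065, 1.46, 0.022, 1.35, -0.088], TCP at [0.16, 0.604, 0.231] pointing down, gripper open.
Joint ranges: [-2.6, 2.6], [-0.5, 2.12], [-1.47, 1.34], [0.16, 2.42], [-1.27, 4.41], [0.06, 2.06], [-2.6, 2.6]. Speed limits (rad/s): [2.22, 2.22, 2.79, 2.79, 3.14, 3.14, 3.14].

### API

Orientations are given as a unit quaternion [x, y, z, w].
In Python, from workcell import manip gives the robot as it stands. The module is installed in compiled form; this text tells all that it offers.
- The arm moves only by the shell command python3 -m creep 'ROWS' [OPENING] [FORCE]. ROWS is a JSON object of lists of equal length, an entry for each row: "slide": the shift along the tool's x, y, z in m, a list of three; "twist": the turn about the tool's z in degrees. A call has 1 to 8 rows; each row shifts and turns the commanded pose from where the row before left it, along the tool's axes as they then stand; what a row does not reach is not made up. A row lasts 1/8 s, in which the tool goes at most 62.5 mm and 10.7 degrees, less where a joint would pass 70% of its speed; a pose out of reach is approached as far as the arm can. A call with a gripper value outside its range is refused whole. OPENING is the opening in per cent of the stroke, from 0 (shut) to 100 (fully open), set as the call begins (- or left out, the last holds). The fingers move at their own pace and stop on an object; FORCE is the grip in N (left out, the last holds). Time passes only in rows, so rows that do not move let the fingers close. It gives the time, the measured TCP pose, the force, the opening and the grip force at its end, in the units of the state.
- manip.get_obs(): the state, without advancing time (a new reading comes with each control period).
- manip.camera(name): name is "scene" or "top" or "wrist"; returns (picture, depth): 480x640x3 uint8, blue, green, red; 480x640 float32, m along the optical axis (not along the pixel's ray), 0 where there is no reading.
- manip.camera_params(name): a dict with "intrinsics" (3x3 intrinsics, pixels), "R" (3x3) and "t" (3): a world point X has camera coordinates R X + t. Camera axes: x right, y down, z forward; pixel columns grow to the right and rows downward; lengths in m; the calibration is good to about 2 mm. A picture is of the moment at which its call begins: read the wrist's pose just before it. camera_params takes no time and is no camera call; for the wrist camera it gives the pose at the moment of the call.
- manip.hand_in(): hands the job in; it is judged then, once.
The state is a dict: "clock": time; "joint_pos": joint angles; "joint_velocities": joint speeds; "tau": joint torques, N m; "position": TCP position; "ee_rot": TCP orientation; "ft_force": force on the tool from outside, world axes, zero at the start; "torque": the same for the moment, N m; "grip_width": opening from 0.0 (shut) to 1.0 (fully open); "grasp_force": force on a finger pad.
Only numpy, scipy, OpenCV 4.12 (cv2) and the standard library are available. Lean on these libraries where they do the work, as an engineer would, in place of code of your own. Each camera call takes 0.05 s, during which the arm holds its last target. There are 200 camera calls.

### The job

Unscrew the perforated cap from the scent shaker that leans in the brass tipping stand (the cap turns anticlockwise) and set it gently, right way up, on the cork coaster. Then swing the jar over by its crank so that all five spent ceramic balls pour out of the wide mouth into the white dish, leave the jar tipped and let go; leave the dish where it stands and do not disturb the other things on the table.

Things in the scene. Friction and masses are not known exactly. Their poses are not given: they have to be found in the camera images.
- stand: Fixed tipping stand: dark metal base plate (115 x 130 x 12 mm, from x = -35 to +80 mm) and two brass uprights (24 x 7 mm, 148 mm high, at y = +50 and -50 mm), between which the clear jar swings. Origin on the table under the swing axis, midway; z up, y along the swing axis, -x towards the dish. Seen from the robot the dish is to the right of the jar and the crank on the near side.
- pivot (a point): Centre of the jar on the horizontal swing axis, 140 mm above the table; axes as the stand's.
- jar (a joint): Swing of the jar about the stand's y axis, rad: 0 = as it starts, its axis leaning 0.58 rad (33 deg) from upright with the mouth towards the stand's -x, over the dish. Positive tips the mouth further down; -0.58 = upright; level at 0.99; stop at 1.57 (mouth well below level). A friction of about 0.25 N m holds it wherever it is left.
- jar_mouth (a point): Centre of the jar's open mouth (inner diameter 48 mm, outer 53 mm), 70 mm from the swing axis; its z axis points out of the mouth along the jar, its y axis is the swing axis. The jar's floor lies 55 mm to the other side of the swing axis. The neck has three lugs for the cap, reaching out to 33 mm from the axis.
- crank_grip (a point): Grip point on the crank bar: brass, 12 mm thick, parallel to the swing axis (y) on the stand's +y side, 90 mm from that axis, turning with the jar. Bar from 63 to 135 mm off the jar's centre plane, then an 18 mm stop disc, 6 mm thick; this point at 105 mm. At joint value q the crank leans q - 0.75 rad from straight up, positive towards the stand's -x: always above the axis.
- cap_grip (a point): Point to grip on the cap's grip bar (46 mm long, 12 thick, 30 tall on the disc): on the cap's axis, 21 mm above the disc, 46.5 mm above the skirt's lower edge, 95 mm from the swing axis when on the jar. z: out along the axis; x: along the bar; y: through it. Turn anticlockwise (+z) 0.75 to 1.2 rad, best 1.0 (stop about 1.35; hardly any resistance), then draw off 25 mm or more along z.
- cap: Perforated metal cap, 80 g: skirt 77 mm across, 21.5 mm tall, held by three lugs inside; 4 mm top disc with holes; grip bar on top. Origin at the centre of the skirt's lower edge, axes as cap_grip.
- coaster_top (a point): Centre of the top of the round cork coaster, 104 mm in diameter, 6 mm thick, fixed on the table, at the left or at the right of the work area.
- dish: White ceramic bowl, 140 mm across the rim and 45 mm tall, loose (0.45 kg), standing on the stand's -x side, under the tipped mouth. Origin: centre of its underside.
- ball0_center (a point): One of five white ceramic balls, 20 mm in diameter, 10 g, in the jar at the start; its centre.
- ball1_center (a point): Second ball, the same.
- ball2_center (a point): Third ball, the same.
- ball3_center (a point): Fourth ball, the same.
- ball4_center (a point): Fifth ball, the same.
- book: Bystander: small blue book, 140 x 100 x 22 mm, lying flat on the side where the coaster is not; origin at the centre of its underside. Leave it alone.
- cream: Bystander: amber cream jar, 60 mm across, 50 mm tall; origin at the centre of its underside. Leave it alone.
- mug: Bystander: blue mug, 80 mm across, 90 mm tall; origin at the centre of its underside. Leave it alone.
- pills: Bystander: small white bottle, 44 mm across, 75 mm tall; origin at the centre of its underside. Leave it alone.
- clock: Bystander: black alarm clock, 45 x 110 x 75 mm; origin at the centre of its underside. Leave it alone.
- penpot: Bystander: dark metal pen pot with pens, 72 mm across, 170 mm tall with pens; origin at the centre of its underside. Leave it alone.

How it is judged:
On the way, in this order (a step that is already met when the one before it is completed fails the run):
1. the cap is off the jar (distance between cap_grip and jar_mouth above 0.06 m), for 0.1 s.
2. the cap stands on the coaster, right way up and let go, the balls still in the jar (horizontal distance between cap and coaster_top below 0.035 m and z of cap in the frame of coaster_top below 0.008 m and angle between cap_grip's own z axis and vertical below 0.15 rad and contact force between the fingers and cap below 0.05 N and value of joint jar below 0.6 rad), for 0.2 s.
At the end, for the whole second after the job is handed in: The jar is left tipped, its swing past 1.2 rad; the cap rests upright (0.15 rad) on the coaster, centres within 35 mm, foot within 8 mm of its top; all five balls lie in the upright dish (within 65 mm of its axis, 5 to 50 mm above its underside), slower than 0.15 m/s (value of joint jar above 1.2 rad and horizontal distance between cap and coaster_top below 0.035 m and z of cap in the frame of coaster_top below 0.008 m and angle between cap_grip's own z axis and vertical below 0.15 rad and angle between dish's own z axis and vertical below 0.1 rad and horizontal distance between each of ball0_center, ball1_center, ball2_center, ball3_center, ball4_center and dish below 0.065 m and z of ball0_center in the frame of dish between 0.005 and 0.05 m and linear speed of each of ball0, ball1, ball2, ball3, ball4 below 0.15 m/s and z of ball1_center in the frame of dish between 0.005 and 0.05 m and z of ball2_center in the frame of dish between 0.005 and 0.05 m and z of ball3_center in the frame of dish between 0.005 and 0.05 m and z of ball4_center in the frame of dish between 0.005 and 0.05 m); the robot touches nothing.
It fails at once if the cap is dropped (falls free of the fingers from more than about 25 mm) (contact force between the fingers and cap below 0.01 N and linear speed of cap above 0.7 m/s).
It fails at once if the dish is pushed more than 30 mm (distance of dish from where it was at the start of the episode above 0.03 m).
It fails at once if a bystander is moved more than 25 mm (distance of any of book, cream, mug, pills, clock, penpot from where it was at the start of the episode above 0.025 m).
It also fails if it takes over 67 s, if anything falls off the work surface, if the arm or the gripper's body presses on something with over 40 N, if the wrist force passes 120 N, or if a joint passes its speed limit or range.

## Working session

There is one attempt and no reset: what is moved stays moved. The work goes in short steps, Python scripts to look and compute and a shell command to move; the robot and the scene stay as the last step left them, time stands still between calls to the robot, and variables do not carry over. Pictures are saved under pics/ and viewed, at most 10 in all, crops included, and the job is handed in when it is done.

```bash
mkdir -p pics; python3 - <<'E'
from workcell import manip
import cv2,numpy as np
o=manip.get_obs();print(o)
for n in("scene","top"):
    im,d=manip.camera(n);p=manip.camera_params(n);np.savez(f"{n}.npz",im=im,d=d,**p)
    cv2.imwrite(f"pics/{n}0.png",im);print(n,p)
E
```

```text
{'clock': 0.0, 'joint_pos': array([-1.3346365 ,  0.3328737 , -0.06471099,  1.46096056,  0.02155903,
        1.34990961, -0.08848816]), 'joint_velocities': array([ 0.00064311,  0.00057245, -0.00200046,  0.00022027, -0.00021118,
        0.00249455, -0.00042827]), 'tau': array([-5.63116118e-04, -6.25439286e+01,  4.88117512e-02, -3.91606021e+01,
        1.62328844e-02,  9.64650797e-03,  1.15056773e-05]), 'position': array([0.15981306, 0.60381964, 0.23050563]), 'ee_rot': array([ 1.29002066e-01,  9.91644057e-01, -7.24378831e-04, -8.14424756e-05]), 'ft_force': array([ 0.19793036, -0.1971903 , -0.25787735]), 'torque': array([-0.01391318, -0.00295841, -0.01006813]), 'grasp_force': 0.0, 'grip_width': 1.0009123294135471}
scene {'intrinsics': array([[599.52313792,   0.        , 328.41662645],
       [  0.        , 599.52313792, 232.74091453],
       [  0.        ,   0.        ,   1.        ]]), 'R': array([[-0.78366139,  0.62112126,  0.00912191],
       [ 0.42364683,  0.54513467, -0.72343041],
       [-0.45431068, -0.56306001, -0.69033704]]), 't': array([ 0.5285938 , -0.11281755,  1.77628249])}
top {'intrinsics': array([[568.18832519,   0.        , 320.89171179],
       [  0.        , 568.18832519, 252.77691601],
       [  0.        ,   0.        ,   1.        ]]), 'R': array([[ 0.01501889, -0.9998759 , -0.00475555],
       [-0.99643156, -0.01457174, -0.08313733],
       [ 0.08305772,  0.00598721, -0.99652675]]), 't': array([-0.074216  ,  0.64512423,  1.54855103])}
```

View pics/scene0.png

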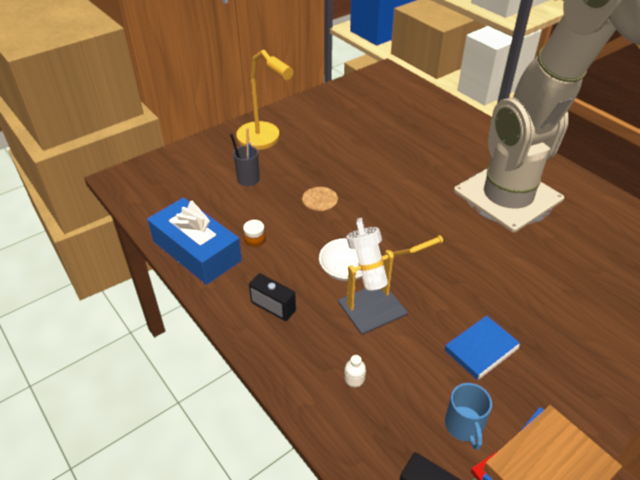

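View pics/top0.png

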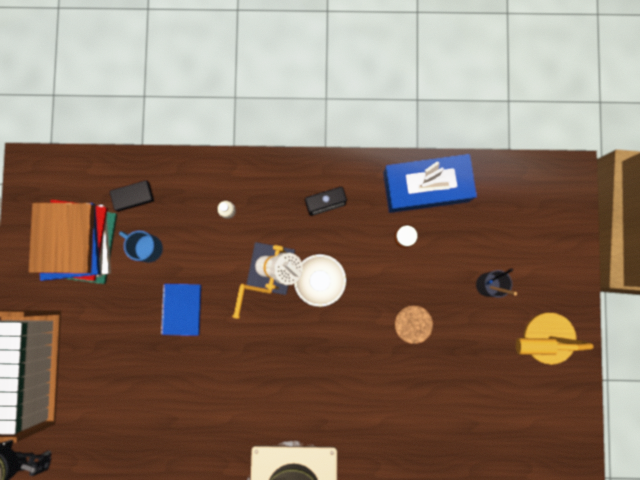

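The scene view shows the jar in its stand at (370,270), the crank bar at (415,247) and the coaster at (320,198). The top view shows the cap at (288,268), the crank end at (237,317), the dish at (320,280), the coaster at (414,324) and the book at (181,309). The tool can't tilt, so I plan to swing the jar upright with the crank first.

```bash
cat > h.py <<'E'
import numpy as np,cv2
from scipy.spatial.transform import Rotation as Ro
def load(n): return dict(np.load(n+".npz"))
def pts(v,m):
    r,c=np.nonzero(m&(v["d"]>0)); z=v["d"][r,c]
    P=np.c_[c,r,np.ones(len(c))]@np.linalg.inv(v["intrinsics"]).T*z[:,None]
    return (P-v["t"])@v["R"]
def ray(v,px,z):
    d=np.linalg.inv(v["intrinsics"])@[px[0],px[1],1]@v["R"]; C=-v["R"].T@v["t"]
    return C+d*(z-C[2])/d[2]
def proj(v,X):
    p=v["intrinsics"]@(v["R"]@X+v["t"]); return p[:2]/p[2]
def tri(vs,pxs):
    A=[];b=[]
    for v,p in zip(vs,pxs):
        d=np.linalg.inv(v["intrinsics"])@[p[0],p[1],1]@v["R"]; d/=np.linalg.norm(d);C=-v["R"].T@v["t"]
        M=np.eye(3)-np.outer(d,d);A.append(M);b.append(M@C)
    X=np.linalg.lstsq(np.vstack(A),np.hstack(b),rcond=None)[0]
    return X,[proj(v,X)-p for v,p in zip(vs,pxs)]
E
python3 - <<'E'
from h import *
t,s=load("top"),load("scene")
for n,v,(x0,y0,x1,y1) in(("top",t,(220,225,360,335)),("scene",s,(315,205,455,335))):
    hsv=cv2.cvtColor(v["im"],cv2.COLOR_BGR2HSV)
    box=np.zeros(hsv.shape[:2],bool);box[y0:y1,x0:x1]=1
    br=cv2.inRange(hsv,(15,130,110),(35,255,255)).astype(bool)&box
    P=pts(v,br);P=P[P[:,2]>.03];print(n,"brass",len(P),np.round(P.min(0),3),np.round(P.max(0),3))
    for lo in np.arange(.05,.24,.02):
        q=P[(P[:,2]>=lo)&(P[:,2]<lo+.02)]
        if len(q)>3:print(round(lo,2),len(q),q.mean(0).round(3),q.std(0).round(3))
    img=cv2.resize(v["im"][y0:y1,x0:x1],None,fx=4,fy=4,interpolation=cv2.INTER_CUBIC)
    cv2.imwrite(f"pics/{n}_z.png",img)
    b2=np.zeros(hsv.shape[:2],bool)
    if n=="top":b2[300:350,390:440]=1
    else:b2[183:215,298:342]=1
    co=cv2.inRange(hsv,(5,90,120),(20,200,255)).astype(bool)&b2
    q=pts(v,co);print("coaster",co.sum(),np.median(q,0),q.min(0),q.max(0))
    r,c=np.nonzero(co);e=cv2.fitEllipse(np.c_[c,r].astype(np.float32)[cv2.convexHull(np.c_[c,r].astype(np.int32),returnPoints=False).ravel()]);print(e,ray(v,e[0],.006))
E
python3 -c "
import cv2,numpy as np
a=cv2.imread('pics/top_z.png');b=cv2.imread('pics/scene_z.png')
b=cv2.resize(b,(400,371));a=cv2.resize(a,(400,314));a=cv2.copyMakeBorder(a,0,57,0,0,0)
cv2.imwrite('pics/z.png',np.hstack([a,b]))"
```

```text
top brass 449 [0.471 0.035 0.031] [0.654 0.148 0.223]
0.11 4 [0.596 0.046 0.124] [0.047 0.007 0.005]
0.13 94 [0.586 0.058 0.145] [0.045 0.01  0.004]
0.15 105 [0.586 0.066 0.156] [0.044 0.014 0.005]
0.17 32 [0.543 0.097 0.18 ] [0.003 0.007 0.006]
0.19 102 [0.523 0.126 0.205] [0.024 0.01  0.005]
0.21 106 [0.507 0.134 0.213] [0.024 0.005 0.003]
coaster 1195 [ 0.45267386 -0.3243268   0.00591681] [ 0.39962552 -0.38063048 -0.00912547] [ 0.50570775 -0.27115481  0.01684814]
((413.4263000488281, 324.2766418457031), (38.502777099609375, 39.28424072265625), 119.79961395263672) [ 0.45237053 -0.32451509  0.006     ]
scene brass 911 [0.466 0.034 0.03 ] [0.654 0.149 0.219]
0.05 59 [0.624 0.056 0.06 ] [0.043 0.014 0.007]
0.07 66 [0.614 0.058 0.081] [0.047 0.013 0.006]
0.09 85 [0.596 0.06  0.101] [0.049 0.011 0.006]
0.11 80 [0.598 0.06  0.12 ] [0.049 0.01  0.006]
0.13 172 [0.597 0.061 0.144] [0.043 0.009 0.005]
0.15 142 [0.59  0.072 0.155] [0.035 0.011 0.004]
0.17 24 [0.545 0.101 0.181] [0.002 0.008 0.006]
0.19 107 [0.516 0.133 0.205] [0.027 0.01  0.004]
0.21 116 [0.507 0.135 0.213] [0.026 0.005 0.002]
coaster 876 [ 0.45353426 -0.3186434   0.00551757] [ 0.38906595 -0.41698483 -0.0080669 ] [ 0.50408445 -0.23966579  0.01341688]
((319.5533752441406, 198.3094482421875), (27.582843780517578, 49.01851272583008), 114.30523681640625) [ 0.45298067 -0.32118575  0.006     ]
```

View pics/z.png

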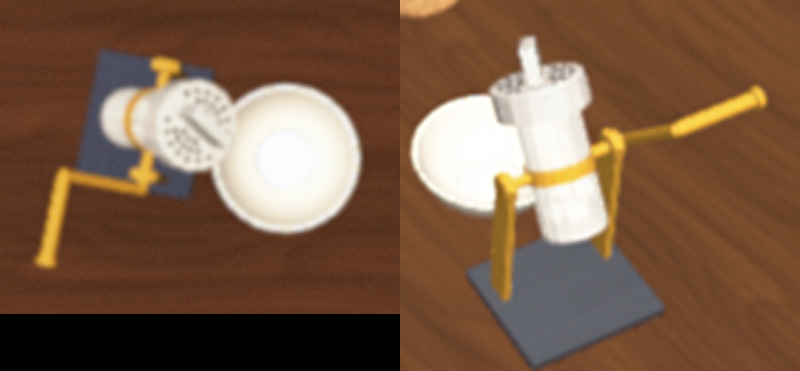

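The zoomed crop shows the cap's grip bar running diagonally, the crank bar at lower left with its end disc, and the dark base plate. Next I fit the stand frame.

```bash
python3 - <<'E'
from h import *
t,s=load("top"),load("scene")
for n,v,(x0,y0,x1,y1) in(("top",t,(220,225,360,335)),("scene",s,(315,205,455,335))):
    hsv=cv2.cvtColor(v["im"],cv2.COLOR_BGR2HSV)
    box=np.zeros(hsv.shape[:2],bool);box[y0:y1,x0:x1]=1
    br=cv2.inRange(hsv,(15,130,110),(35,255,255)).astype(bool)&box
    P=pts(v,br);q=P[(P[:,2]>.195)]
    q=q[q[:,0]<.535]
    c=np.median(q,0);d=np.linalg.svd((q-q.mean(0))[:,:2])[2][0];d*=-np.sign(d[0])
    L=(q-q.mean(0))[:,:2]@d
    print(n,"bar mean",q.mean(0).round(4),"dir",d.round(3),"yaw",np.arctan2(-d[0],d[1]).round(3),"ends",(q.mean(0)[:2]+d*L.min()).round(3),(q.mean(0)[:2]+d*L.max()).round(3),"zmax",np.percentile(q[:,2],95).round(4))
    for a,b in((.5,.59),(.6,.7)):
        u=P[(P[:,2]<.12)&(P[:,2]>.03)&(P[:,0]>a)&(P[:,0]<b)]
        if len(u):print(" upright",len(u),u.mean(0).round(4),u.min(0).round(3),u.max(0).round(3))
    dk=cv2.inRange(hsv,(95,30,40),(130,140,130)).astype(bool)&box
    q=pts(v,dk);k=(abs(q[:,2]-.012)<.01);r,c_=np.nonzero(dk&(v["d"]>0));pp=np.c_[c_,r][k].astype(np.float32)
    G=np.array([ray(v,p,.012) for p in pp]);print(" plate",len(pp),np.median(q[k],0).round(4));R=cv2.minAreaRect((G[:,:2]*1000).astype(np.float32));print(R)
    w=cv2.inRange(hsv,(0,0,140),(180,70,255)).astype(bool)&box
    q=pts(v,w);u=q[q[:,2]>.215];print(" white high",len(u),u.mean(0).round(4),u.max(0).round(3))
    u=q[(q[:,2]>.225)]; 
    if len(u)>4:
        m=u.mean(0);dd=np.linalg.svd(u-m)[2][0];print(" capbar",len(u),m.round(4),dd.round(3),np.ptp((u-m)@dd))
    u=q[(q[:,2]<.05)&(q[:,2]>.003)&(q[:,1]<.06)];R=cv2.minEnclosingCircle((u[:,:2]*1000).astype(np.float32));print(" dish",R,u[:,2].max())
E
```

```text
top bar mean [0.502  0.1342 0.2112] dir [-0.986  0.166] yaw 1.404 ends [0.536 0.129] [0.471 0.139] zmax 0.217
 upright 1 [0.5476 0.0527 0.118 ] [0.548 0.053 0.118] [0.548 0.053 0.118]
 upright 6 [0.6456 0.0445 0.0713] [0.644 0.035 0.031] [0.648 0.051 0.109]
 plate 521 [0.5933 0.1057 0.013 ]
((602.4635009765625, 76.5827407836914), (108.41700744628906, 123.00628662109375), 80.12679290771484)
 white high 244 [0.5944 0.0223 0.2225] [0.626 0.052 0.242]
 capbar 69 [0.5947 0.0085 0.2309] [-0.411 -0.902 -0.134] 0.05925017155754583
 dish ((581.4122924804688, -46.97426986694336), 90.3270263671875) 0.04997139037032102
scene bar mean [0.4999 0.1372 0.2101] dir [-0.984  0.175] yaw 1.394 ends [0.535 0.131] [0.467 0.143] zmax 0.2155
 upright 126 [0.5511 0.0705 0.0849] [0.544 0.051 0.03 ] [0.557 0.079 0.12 ]
 upright 188 [0.6494 0.0502 0.0753] [0.644 0.034 0.03 ] [0.654 0.061 0.12 ]
 plate 0 [nan nan nan]
  return _methods._mean(a, axis=axis, dtype=dtype,
  ret = um.true_divide(
Traceback (most recent call last):
IndexError: too many indices for array: array is 1-dimensional, but 2 were indexed
```

```bash
python3 -m creep '{"slide":[[0,0,-0.02],[-0.028,-0.027,0],[-0.028,-0.027,0],[-0.028,-0.027,0],[-0.028,-0.027,0],[-0.028,-0.027,0],[-0.028,-0.027,0],[-0.028,-0.027,0]],"twist":[-4.9,0,0,0,0,0,0,0]}' 100 40
python3 -m creep '{"slide":[[-0.028,-0.027,0],[-0.028,-0.027,0],[-0.028,-0.027,0],[-0.028,-0.027,0],[-0.028,-0.027,0],[-0.028,-0.027,0],[-0.028,-0.027,0],[0,0,0]],"twist":[0,0,0,0,0,0,0,0]}'
python3 - <<'E'
from h import *
from workcell import manip
o=manip.get_obs();p=manip.camera_params("wrist");im,d=manip.camera("wrist");np.savez("w1.npz",im=im,d=d,**p)
print(o["position"],Ro.from_quat(o["ee_rot"]).as_matrix().round(3));cv2.imwrite("pics/w1.png",im)
v=load("w1");print(p["t"]@-p["R"])
hsv=cv2.cvtColor(im,cv2.COLOR_BGR2HSV);br=cv2.inRange(hsv,(15,130,90),(35,255,255)).astype(bool)
P=pts(v,br);P=P[(P[:,2]>.19)&(P[:,0]<.53)];print(len(P),P.mean(0),P.min(0),P.max(0))
E
```

```text
clock: 1.1
position: [0.321, 0.383, 0.2511]
ee_rot: [0.087, 0.996, -0.0, -0.0]
ft_force: [0.5, 0.1, -0.1]
grip_width: 0.999
grasp_force: 0.0
clock: 2.1
position: [0.4821, 0.1612, 0.2511]
ee_rot: [0.089, 0.996, -0.0, 0.0]
ft_force: [-0.1, 0.3, -0.1]
grip_width: 1.004
grasp_force: 0.0
[0.48211939 0.16124998 0.25105088] [[-0.984  0.178 -0.   ]
 [ 0.178  0.984 -0.001]
 [-0.    -0.001 -1.   ]]
[0.40961756 0.17396313 0.39346124]
1058 [0.48780269 0.13475369 0.20846057] [0.46794538 0.12268212 0.19698998] [0.52992064 0.14622768 0.21478359]
```

View pics/w1.png

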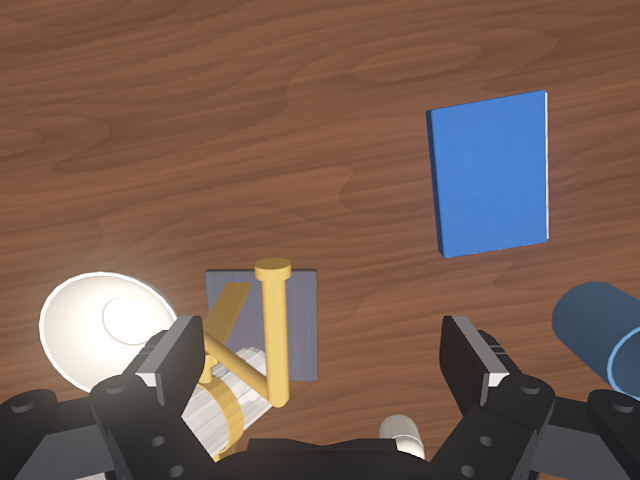

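The wrist view shows the crank bar at (275,330), parallel to the tool x axis, with clear space on both sides. I'm gripping it.

```bash
python3 -m creep '{"slide":[[-0.014,-0.012,0],[-0.0136,-0.012,0],[0,0,0.02],[0,0,0.02],[0,0,0.015],[0,0,0.008],[0,0,0]],"twist":[0,0,0,0,0,0,0]}' 
python3 -m creep '{"slide":[[0,0,0],[0,0,0],[0,0,0],[0,0,0],[0,0,0],[0,0,0],[0,0,0],[0,0,0]],"twist":[0,0,0,0,0,0,0,0]}' 0 40
```

```text
clock: 3.02
position: [0.5037, 0.1362, 0.1881]
ee_rot: [0.086, 0.996, -0.0, -0.0]
ft_force: [0.1, -0.3, -0.5]
grip_width: 1.003
grasp_force: 0.0
clock: 4.03
position: [0.5036, 0.1346, 0.1878]
ee_rot: [0.087, 0.996, -0.001, -0.001]
ft_force: [-0.5, -5.1, -2.0]
grip_width: 0.121
grasp_force: 38.9
```

```bash
python3 -m creep '{"slide":[[0,0.0063,0.0065],[0,0.0056,0.007],[0,0.0049,0.0076],[0,0.004,0.008],[0,0.0033,0.0084],[0,0.002,0.0069],[0,0,0],[0,0,0]],"twist":[0,0,0,0,0,0,0,0]}'
python3 - <<'E'
from h import *
from workcell import manip
p=manip.get_obs()["position"];u=p-[.5986,.0544,.140-.019]
print(u@[.172,.985,0],u@[-.985,.172,0],u[2])
E
```

```text
clock: 5.03
position: [0.5088, 0.1582, 0.1463]
ee_rot: [0.088, 0.996, -0.001, -0.0]
ft_force: [-12.6, -16.7, 29.0]
grip_width: 0.124
grasp_force: 42.8
0.08683150226163974 0.10627370834511557 0.0252933816725915
```

```bash
python3 -m creep '{"slide":[[0,0,0],[0,0,0],[0,0,0],[0,0,-0.015],[0,0,-0.03],[0,0,-0.03],[0,0,-0.03],[0,0,-0.03]],"twist":[0,0,0,0,0,0,0,0]}' 100
python3 - <<'E'
from h import *
from workcell import manip
print(manip.get_obs()["position"])
for n in("scene","top","wrist"):
    p=manip.camera_params(n);im,d=manip.camera(n);np.savez(n+"2.npz",im=im,d=d,**p);cv2.imwrite(f"pics/{n}2.png",im)
a=cv2.imread("pics/wrist2.png")
t=cv2.resize(cv2.imread("pics/top2.png")[225:335,220:360],(305,240));s=cv2.resize(cv2.imread("pics/scene2.png")[200:335,315:455],(305,240))
cv2.imwrite("pics/c2.png",np.hstack([cv2.resize(a,(480,480))[:,:],np.vstack([t,s])]))
E
```

```text
clock: 6.02
position: [0.5084, 0.1616, 0.281]
ee_rot: [0.086, 0.996, 0.0, 0.0]
ft_force: [0.2, -0.0, 0.4]
grip_width: 1.003
grasp_force: 0.0
[0.5084442  0.1616464  0.28100918]
```

View pics/c2.png

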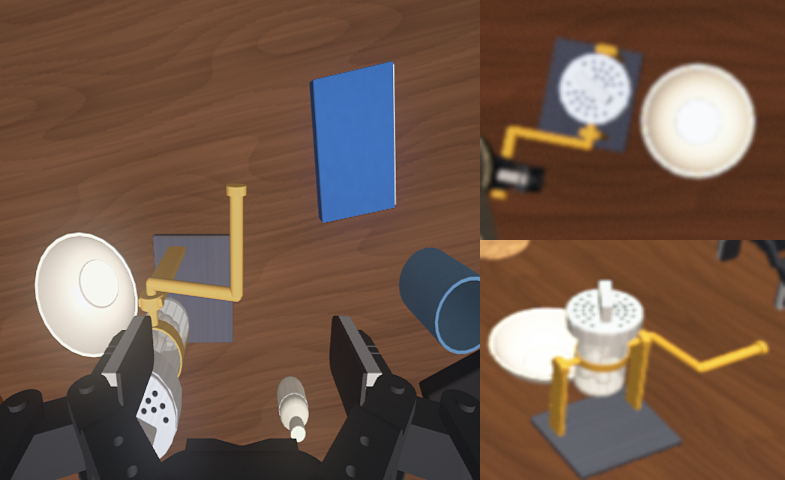

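The jar is now upright, with the cap level and its grip bar on top. Next I measure the cap.

```bash
python3 - <<'E'
from h import *
for n in("scene2","top2","wrist2"):
    v=load(n);hsv=cv2.cvtColor(v["im"],cv2.COLOR_BGR2HSV)
    q=pts(v,v["d"]>0);w=(np.hypot(q[:,0]-.5986,q[:,1]-.0544)<.05)
    q=q[w]; D=q[(q[:,2]>.206)&(q[:,2]<.222)]
    if len(D)>30:
        for _ in range(4):
            m=D.mean(0);nn=np.linalg.svd(D-m,full_matrices=False)[2][2];nn*=np.sign(nn[2]);e=(D-m)@nn;D=D[abs(e)<max(.0015,2*e.std())]
        print(n,len(D),"disc",m.round(4),"normal",nn.round(3),"circle",cv2.minEnclosingCircle((D[:,:2]*1000).astype(np.float32)))
    B=q[(q[:,2]>.228)&(q[:,2]<.26)]
    if len(B)>5:
        T=B[B[:,2]>.239];print(" bar",len(B),B.mean(0).round(4),"zmax",np.percentile(B[:,2],98).round(4))
        if len(T)>4:print(" top",len(T),T.mean(0).round(4),cv2.minAreaRect((T[:,:2]*1000).astype(np.float32)))
        d=np.linalg.svd(B[:,:2]-B[:,:2].mean(0))[2][0];print(" dir deg",np.degrees(np.arctan2(d[1],d[0]))%180)
E
```

```text
scene2 541 disc [0.601  0.0571 0.2144] normal [0.013 0.006 1.   ] circle ((598.5736694335938, 54.38664627075195), 39.92484664916992)
 bar 116 [0.6016 0.0581 0.2416] zmax 0.2476
 top 88 [0.5995 0.056  0.2442] ((598.5845336914062, 55.363338470458984), (48.12466812133789, 11.331076622009277), 48.86574935913086)
 dir deg 51.960360632404786
top2 617 disc [0.5981 0.0535 0.2147] normal [-0.011  0.002  1.   ] circle ((599.0458374023438, 53.328521728515625), 38.795921325683594)
 bar 99 [0.5984 0.0526 0.2443] zmax 0.251
 top 92 [0.5989 0.053  0.2451] ((598.89794921875, 53.29766082763672), (44.8592643737793, 11.69927978515625), 51.69559097290039)
 dir deg 51.93736915205179
wrist2 2404 disc [0.5979 0.0756 0.2138] normal [-0.001  0.012  1.   ] circle ((600.1820678710938, 72.4860610961914), 31.4823055267334)
```

```bash
python3 - <<'E'
from h import *
from workcell import manip
o=manip.get_obs();print(o["joint_pos"].round(3))
for a in(61,-119):
    th=np.radians(170+a);x=np.array([np.cos(th),np.sin(th)]);y=np.array([np.sin(th),-np.cos(th)])
    x0=np.array([-.985,.172]);y0=np.array([.172,.985])
    d=np.array([.5988,.0543])-o["position"][:2];print(a,d@x0,d@y0,d@x,d@y)
E
```

```text
[-0.739  0.098  0.375  1.646 -0.037  1.401  1.038]
61 -0.10675380394355732 -0.09057873610177863 0.027241807512553798 -0.13734085516458572
-119 -0.10675380394355732 -0.09057873610177863 -0.027241807512553853 0.13734085516458572
```

```bash
python3 -m creep '{"slide":[[0,0,0],[0,0,0],[0,0,0],[0,0,0],[0,0,0],[0,0,0],[0,0,0],[0,0,0]],"twist":[10,10,10,10,10,10,10,10]}'
python3 -m creep '{"slide":[[0,0,0],[0,0,0],[0,0,0],[0,0,0],[-0.0068,0.0343,0],[-0.0068,0.0343,0],[-0.0068,0.0343,0],[-0.0068,0.0343,0]],"twist":[10,10,10,9,0,0,0,0]}'
python3 -m creep '{"slide":[[0,0,0],[0,0,0]],"twist":[0,0]}'
python3 - <<'E'
from h import *
from workcell import manip
o=manip.get_obs();R=Ro.from_quat(o["ee_rot"]).as_matrix();print(o["position"],np.degrees(np.arctan2(R[1,0],R[0,0])),R.T@(np.array([.5988,.0543,.219])-o["position"]))
E
```

```text
clock: 7.18
position: [0.5081, 0.1615, 0.2784]
ee_rot: [0.709, 0.706, -0.0, -0.0]
ft_force: [0.0, -0.2, -0.0]
grip_width: 0.999
grasp_force: 0.0
clock: 8.18
position: [0.5984, 0.0535, 0.2784]
ee_rot: [0.902, 0.431, -0.0, -0.0]
ft_force: [-0.6, -0.1, 0.2]
grip_width: 1.004
grasp_force: 0.0
clock: 8.43
position: [0.5977, 0.0548, 0.2784]
ee_rot: [0.902, 0.431, -0.0, -0.0]
ft_force: [0.1, -0.1, -0.1]
grip_width: 0.999
grasp_force: 0.0
[0.59767448 0.05482202 0.27835749] 51.095564230378386 [0.0003356  0.00125934 0.05935615]
```

```bash
python3 -m creep '{"slide":[[0,0.0013,0.02],[0,0,0.02],[0,0,0.013],[0,0,0.006],[0,0,0]],"twist":[0,0,0,0,0]}'
python3 -m creep '{"slide":[[0,0,0],[0,0,0],[0,0,0],[0,0,0],[0,0,0],[0,0,0],[0,0,0],[0,0,0]],"twist":[0,0,0,0,0,0,0,0]}' 0 40
```

```text
clock: 9.05
position: [0.599, 0.0537, 0.2199]
ee_rot: [0.902, 0.431, -0.0, -0.0]
ft_force: [0.7, 0.1, 0.8]
grip_width: 0.999
grasp_force: 0.0
clock: 10.05
position: [0.5992, 0.0534, 0.2201]
ee_rot: [0.902, 0.431, 0.0, 0.0]
ft_force: [0.3, -0.4, 3.2]
grip_width: 0.133
grasp_force: 40.5
```

```bash
python3 -m creep '{"slide":[[0,0,0],[0,0,0],[0,0,0],[0,0,0],[0,0,0],[0,0,0],[0,0,0],[0,0,0]],"twist":[-8,-8,-8,-8,-8,-8,-9,0]}'
python3 - <<'E'
from h import *
from workcell import manip
o=manip.get_obs();R=Ro.from_quat(o["ee_rot"]).as_matrix();print(o["position"],np.degrees(np.arctan2(R[1,0],R[0,0])),o["torque"])
E
```

```text
clock: 11.05
position: [0.599, 0.0541, 0.2201]
ee_rot: [0.587, 0.809, 0.0, -0.0]
ft_force: [-2.2, 2.7, 5.4]
grip_width: 0.13
grasp_force: 40.9
[0.59895543 0.05405401 0.22008026] 108.06016330997709 [0.43658738 0.52872129 0.07348597]
```

Turned 57° with little torque. I'm drawing it off upward slowly first.

```bash
python3 -m creep '{"slide":[[0,0,-0.005],[0,0,-0.008],[0,0,-0.01],[0,0,-0.01],[0,0,-0.012],[0,0,-0.015],[0,0,-0.015],[0,0,0]],"twist":[0,0,0,0,0,0,0,0]}'
python3 - <<'E'
from h import *
from workcell import manip
o=manip.get_obs();R=Ro.from_quat(o["ee_rot"]).as_matrix();print(o["position"],R.T@(np.array([.4527,-.323,.30])-o["position"]))
for n in("top","wrist","scene"):
    p=manip.camera_params(n);im,d=manip.camera(n);np.savez(n+"3.npz",im=im,d=d,**p)
    if n!="wrist":cv2.imwrite(f"pics/{n}3.png",im)
a=load("top3")["im"][215:335,220:420];b=load("scene3")["im"][120:320,280:480]
cv2.imwrite("pics/c3.png",np.hstack([cv2.resize(a,(400,240)).copy() if 0 else cv2.copyMakeBorder(cv2.resize(a,(400,240)),0,160,0,0,0),cv2.resize(b,(400,400))]))
E
```

```text
clock: 12.05
position: [0.5997, 0.0534, 0.2965]
ee_rot: [0.587, 0.809, 0.001, 0.001]
ft_force: [-0.6, -1.1, -1.2]
grip_width: 0.134
grasp_force: 40.1
[0.59974935 0.05336631 0.29651057] [-0.31222449 -0.25648899 -0.00406819]
```

View pics/c3.png

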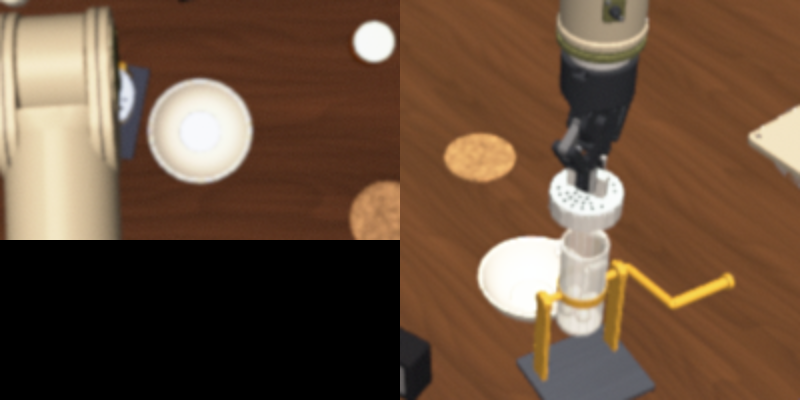

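The cap is off and held level above the clear jar. Carrying it to the coaster.

```bash
python3 -m creep '{"slide":[[-0.015,-0.0125,0],[-0.025,-0.0205,0],[-0.028,-0.023,0],[-0.028,-0.023,0],[-0.028,-0.023,0],[-0.028,-0.023,0],[-0.028,-0.023,0],[-0.028,-0.023,0]],"twist":[0,0,0,0,0,0,0,0]}'
python3 -m creep '{"slide":[[-0.028,-0.023,0],[-0.028,-0.023,0],[-0.025,-0.0205,0],[-0.015,-0.012,0.01],[-0.008,-0.0065,0.02],[0,0,0.02],[0,0,0.02],[0,0,0.02]],"twist":[0,0,0,0,0,0,0,0]}'
python3 -m creep '{"slide":[[0,0,0.025],[0,0,0.025],[0,0,0.025],[0,0,0.025],[0,0,0.02],[0,0,0.015],[0,0,0],[0,0,0]],"twist":[0,0,0,0,0,0,0,0]}'
python3 - <<'E'
from h import *
from workcell import manip
o=manip.get_obs();R=Ro.from_quat(o["ee_rot"]).as_matrix();print(o["position"],R.T@(np.array([.4527,-.323,.0376])-o["position"]))
for n in("top","scene"):
    p=manip.camera_params(n);im,d=manip.camera(n);np.savez(n+"4.npz",im=im,d=d,**p)
a=load("top4")["im"][270:370,360:460];b=load("scene4")["im"][130:230,270:370]
cv2.imwrite("pics/c4.png",np.hstack([cv2.resize(a,(400,400)),cv2.resize(b,(400,400))]))
E
```

```text
clock: 13.2
position: [0.4993, -0.1996, 0.2946]
ee_rot: [0.588, 0.809, 0.0, -0.0]
ft_force: [0.4, 0.3, 0.2]
grip_width: 0.131
grasp_force: 40.1
clock: 14.2
position: [0.451, -0.3234, 0.204]
ee_rot: [0.588, 0.809, 0.0, -0.0]
ft_force: [-0.1, 0.7, -0.9]
grip_width: 0.136
grasp_force: 40.1
clock: 15.2
position: [0.4527, -0.3231, 0.0706]
ee_rot: [0.587, 0.809, 0.0, 0.0]
ft_force: [-0.3, -0.0, -0.8]
grip_width: 0.132
grasp_force: 40.1
[ 0.45265844 -0.32306924  0.0705977 ] [7.39090693e-05 3.78523969e-05 3.29976969e-02]
```

View pics/c4.png

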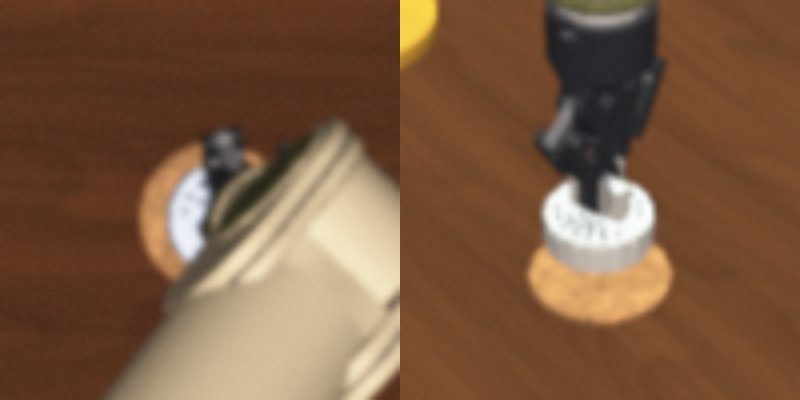

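The cap is level above the coaster and centred. Lowering gently.

```bash
python3 -m creep '{"slide":[[0,0,0.01],[0,0,0.01],[0,0,0.006],[0,0,0.003],[0,0,0.002],[0,0,0.001],[0,0,0],[0,0,0]],"twist":[0,0,0,0,0,0,0,0]}'

```

```text
clock: 16.3
position: [0.4526, -0.3226, 0.038]
ee_rot: [0.587, 0.809, 0.0, 0.0]
ft_force: [-0.3, 0.3, -1.2]
grip_width: 0.13
grasp_force: 40.1
```

```bash
python3 -m creep '{"slide":[[0,0,0.0005],[0,0,0.0005],[0,0,0.0005],[0,0,0]],"twist":[0,0,0,0]}'

```

```text
clock: 16.8
position: [0.4527, -0.3226, 0.0375]
ee_rot: [0.587, 0.809, 0.001, 0.0]
ft_force: [-6.0, 4.3, 15.1]
grip_width: 0.136
grasp_force: 42.4
```

```bash
python3 -m creep '{"slide":[[0,0,0],[0,0,0],[0,0,0],[0,0,0],[0,0,-0.01],[0,0,-0.02],[0,0,-0.03],[0,0,-0.04]],"twist":[0,0,0,0,0,0,0,0]}' 100
python3 -m creep '{"slide":[[0,0,-0.04],[0,0,-0.04],[0,0,-0.04],[0,0,0],[0,0,0],[0,0,0],[0,0,0],[0,0,0]],"twist":[-8.8,-8.8,-8.8,-8.8,-8.8,-9,-9,0]}'
python3 - <<'E'
from h import *
from workcell import manip
o=manip.get_obs();R=Ro.from_quat(o["ee_rot"]).as_matrix();print(o["position"],np.degrees(np.arctan2(R[1,0],R[0,0])),R.T@(np.array([.5101,.1577,.1425])-o["position"]))
for n in("top","scene"):
    p=manip.camera_params(n);im,d=manip.camera(n);np.savez(n+"5.npz",im=im,d=d,**p)
    v=load(n+"5");q=pts(v,v["d"]>0);q=q[(np.hypot(q[:,0]-.4527,q[:,1]+.323)<.06)]
    D=q[(q[:,2]>.025)&(q[:,2]<.04)]
    if len(D)>10:
        m=D.mean(0);nn=np.linalg.svd(D-m,full_matrices=False)[2][2];print(n,len(D),m,nn,cv2.minEnclosingCircle((D[:,:2]*1000).astype(np.float32)))
E
```

```text
clock: 17.8
position: [0.4522, -0.3226, 0.1383]
ee_rot: [0.587, 0.809, -0.0, -0.0]
ft_force: [0.1, -0.7, 0.0]
grip_width: 0.997
grasp_force: 0.0
clock: 18.8
position: [0.4523, -0.3229, 0.2577]
ee_rot: [0.087, 0.996, -0.0, 0.001]
ft_force: [-0.1, -0.5, -0.0]
grip_width: 1.001
grasp_force: 0.0
[ 0.45232443 -0.32294688  0.25771113] 169.9809715457108 [0.02688809 0.48339766 0.11505121]
top 291 [ 0.46311537 -0.31846555  0.03169817] [1.47246991e-03 5.34643859e-04 9.99998773e-01] ((455.4189453125, -321.73583984375), 38.85770034790039)
scene 292 [ 0.46120714 -0.31325357  0.03167262] [-0.00431842 -0.02287514 -0.999729  ] ((454.11114501953125, -319.2210998535156), 42.45683288574219)
```

```bash
python3 -m creep '{"slide":[[0.002,0.02,0],[0.002,0.036,0],[0.002,0.04,0],[0.002,0.04,0],[0.002,0.04,0],[0.002,0.04,0],[0.002,0.04,0],[0.002,0.04,0]],"twist":[0,0,0,0,0,0,0,0]}'
python3 -m creep '{"slide":[[0.002,0.04,0],[0.002,0.04,0],[0.002,0.04,0],[0.002,0.036,0],[0.003,0.0314,0],[0,0,0],[0,0,0]],"twist":[0,0,0,0,0,0,0]}'
python3 - <<'E'
from h import *
from workcell import manip
o=manip.get_obs();R=Ro.from_quat(o["ee_rot"]).as_matrix();print(o["position"],np.degrees(np.arctan2(R[1,0],R[0,0])),R.T@(np.array([.5101,.1577,.1425])-o["position"]))
p=manip.camera_params("wrist");im,d=manip.camera("wrist");np.savez("w6.npz",im=im,d=d,**p)
v=load("w6");hsv=cv2.cvtColor(im,cv2.COLOR_BGR2HSV);P=pts(v,cv2.inRange(hsv,(15,130,90),(35,255,255)).astype(bool))
P=P[(P[:,0]<.525)&(P[:,2]>.14)&(P[:,1]>.13)];print(len(P),P.mean(0),P.min(0),P.max(0))
E
```

```text
clock: 19.9
position: [0.4878, -0.0271, 0.2569]
ee_rot: [0.088, 0.996, 0.0, 0.0]
ft_force: [1.2, -0.5, -0.3]
grip_width: 1.002
grasp_force: 0.0
clock: 20.78
position: [0.5094, 0.1573, 0.2566]
ee_rot: [0.088, 0.996, -0.0, 0.0]
ft_force: [0.3, -0.4, 0.2]
grip_width: 1.004
grasp_force: 0.0
[0.50936489 0.15731397 0.25657736] 169.93728087129517 [-0.00062893  0.00055672  0.11407729]
1005 [0.49451141 0.15906038 0.16513504] [0.47272019 0.14902607 0.15304936] [0.524998   0.17173282 0.17071088]
```

```bash
python3 -m creep '{"slide":[[0,0,0.025],[0,0,0.025],[0,0,0.025],[0,0,0.02],[0,0,0.012],[0,0,0.006],[0,0,0],[0,0,0]],"twist":[0,0,0,0,0,0,0,0]}'
python3 -m creep '{"slide":[[0,0,0],[0,0,0],[0,0,0],[0,0,0],[0,0,0],[0,0,0],[0,0,0]],"twist":[0,0,0,0,0,0,0]}' 0 40
python3 - <<'E'
import numpy as np
a=np.array([-1.33+.1*k for k in range(22)])
x=90*np.sin(-a);z=90*np.cos(a)
print(np.c_[a[1:]+.75,np.diff(x),-np.diff(z)].round(1))
E
```

```text
clock: 21.82
position: [0.5097, 0.1583, 0.1441]
ee_rot: [0.087, 0.996, 0.0, 0.001]
ft_force: [-0.3, -0.1, 0.1]
grip_width: 0.998
grasp_force: 0.0
clock: 22.7
position: [0.5092, 0.1579, 0.1435]
ee_rot: [0.087, 0.996, -0.0, -0.0]
ft_force: [-2.5, -2.4, 4.5]
grip_width: 0.12
grasp_force: 39.1
[[-0.5 -2.6 -8.6]
 [-0.4 -3.4 -8.3]
 [-0.3 -4.2 -7.9]
 [-0.2 -5.  -7.5]
 [-0.1 -5.7 -6.9]
 [ 0.  -6.4 -6.3]
 [ 0.1 -7.  -5.7]
 [ 0.2 -7.5 -4.9]
 [ 0.3 -8.  -4.2]
 [ 0.4 -8.4 -3.3]
 [ 0.5 -8.6 -2.5]
 [ 0.6 -8.9 -1.6]
 [ 0.7 -9.  -0.7]
 [ 0.8 -9.   0.2]
 [ 0.9 -8.9  1.1]
 [ 1.  -8.8  2. ]
 [ 1.1 -8.5  2.8]
 [ 1.2 -8.2  3.7]
 [ 1.3 -7.8  4.5]
 [ 1.4 -7.3  5.2]
 [ 1.5 -6.8  5.9]]
```

```bash
python3 -m creep '{"slide":[[0,-0.0026,-0.0086],[0,-0.0034,-0.0083],[0,-0.0042,-0.0079],[0,-0.005,-0.0075],[0,-0.0057,-0.0069],[0,-0.0064,-0.0063],[0,0,0],[0,0,0]],"twist":[0,0,0,0,0,0,0,0]}'
python3 - <<'E'
from h import *
from workcell import manip
p=manip.get_obs()["position"];u=p-[.5986,.0544,.140-.019]
print(u@[.172,.985,0],u@[-.985,.172,0],u[2])
E
```

```text
clock: 23.7
position: [0.5047, 0.1324, 0.1907]
ee_rot: [0.086, 0.996, 0.001, 0.001]
ft_force: [-1.3, 5.4, 6.0]
grip_width: 0.125
grasp_force: 39.5
0.060718284242434126 0.1058848783187127 0.06974994417638912
```

```bash
python3 -m creep '{"slide":[[0,-0.007,-0.0055],[0,-0.0075,-0.0049],[0,-0.008,-0.0042],[0,-0.0084,-0.0033],[0,-0.0086,-0.0025],[0,-0.0089,-0.0016],[0,-0.0045,-0.0005],[0,-0.0045,-0.0002]],"twist":[0,0,0,0,0,0,0,0]}'
python3 -m creep '{"slide":[[0,-0.0045,0],[0,-0.0045,0.0002],[0,-0.0045,0.0004],[0,-0.0044,0.0007],[0,-0.0044,0.001],[0,-0.0044,0.001],[0,-0.0043,0.0013],[0,-0.0042,0.0015]],"twist":[0,0,0,0,0,0,0,0]}'
python3 - <<'E'
from h import *
from workcell import manip
p=manip.get_obs()["position"];u=p-[.5986,.0544,.140-.019]
print(u@[.172,.985,0],u@[-.985,.172,0],u[2])
E
```

```text
clock: 24.7
position: [0.4951, 0.0769, 0.2145]
ee_rot: [0.086, 0.996, 0.002, 0.001]
ft_force: [-3.8, 9.0, 13.6]
grip_width: 0.122
grasp_force: 42.2
clock: 25.7
position: [0.4888, 0.0411, 0.2069]
ee_rot: [0.086, 0.996, 0.001, 0.001]
ft_force: [0.2, 5.3, 2.5]
grip_width: 0.118
grasp_force: 43.4
-0.03200211831808469 0.10588669151612329 0.08588765130125046
```

```bash
python3 -m creep '{"slide":[[0,-0.0041,0.0016],[0,-0.0041,0.0018],[0,-0.004,0.002],[0,-0.0039,0.0022],[0,-0.0038,0.0024],[0,-0.0037,0.0025],[0,-0.0036,0.0026],[0,0,0]],"twist":[0,0,0,0,0,0,0,0]}'
python3 - <<'E'
from h import *
from workcell import manip
p=manip.get_obs()["position"];u=p-[.5986,.0544,.140-.019]
print(u@[.172,.985,0],u@[-.985,.172,0],u[2])
for n in("top","scene"):
    p=manip.camera_params(n);im,d=manip.camera(n);np.savez(n+"7.npz",im=im,d=d,**p)
a=load("top7")["im"][225:345,220:370];b=load("scene7")["im"][180:330,290:440]
cv2.imwrite("pics/c7.png",np.hstack([cv2.copyMakeBorder(cv2.resize(a,(400,320)),0,80,0,0,0),cv2.resize(b,(400,400))]))
E
```

```text
clock: 26.7
position: [0.484, 0.0133, 0.1908]
ee_rot: [0.087, 0.996, 0.0, 0.0]
ft_force: [1.0, 3.2, 2.3]
grip_width: 0.12
grasp_force: 42.7
-0.060237316598763815 0.10578178969571882 0.06975831838945205
```

View pics/c7.png

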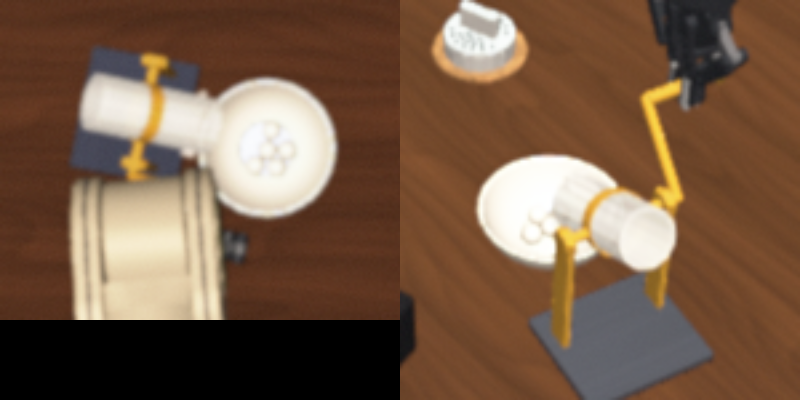

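The jar is tipped to about 1.46 rad, and about five balls lie in the dish around (270,150) of the crop. I'm letting go and retreating.

```bash
python3 -m creep '{"slide":[[0,0,0],[0,0,0],[0,0,0],[0,0,0],[0,0,-0.015],[0,0,-0.03],[0,0,-0.04],[0,0,-0.04]],"twist":[0,0,0,0,0,0,0,0]}' 100
python3 -m creep '{"slide":[[0.03,0,0],[0.04,0,0],[0.04,0,0],[0,0.03,0],[0,0.04,0],[0,0.04,0],[0,0,0],[0,0,0]],"twist":[0,0,0,0,0,0,0,0]}'
python3 - <<'E'
from h import *
from workcell import manip
for n in("top","scene"):
    p=manip.camera_params(n);im,d=manip.camera(n);np.savez(n+"8.npz",im=im,d=d,**p)
a=load("top8")["im"][225:345,220:370];b=load("scene8")["im"][180:330,290:440]
cv2.imwrite("pics/c8.png",np.hstack([cv2.copyMakeBorder(cv2.resize(a,(500,400),interpolation=cv2.INTER_CUBIC),0,0,0,0,0),cv2.resize(b,(300,300))[:300].copy() if 0 else cv2.copyMakeBorder(cv2.resize(b,(300,300)),0,100,0,0,0)]))
v=load("top8");hsv=cv2.cvtColor(v["im"],cv2.COLOR_BGR2HSV)
q=pts(v,v["d"]>0)
for c in [(258,165),(270,130),(285,150)]: print(ray(v,(220+c[0]*150/400,225+c[1]*120/320),.02))
E
```

```text
clock: 27.8
position: [0.4838, 0.0132, 0.3178]
ee_rot: [0.087, 0.996, 0.0, 0.0]
ft_force: [0.7, 0.3, 0.4]
grip_width: 1.0
grasp_force: 0.0
clock: 28.8
position: [0.3946, 0.14, 0.316]
ee_rot: [0.087, 0.996, -0.0, 0.0]
ft_force: [0.5, -0.2, -0.8]
grip_width: 0.999
grasp_force: 0.0
[ 0.55175929 -0.05455678  0.02      ]
[ 0.5883158  -0.06647799  0.02      ]
[ 0.56774725 -0.08238287  0.02      ]
```

View pics/c8.png

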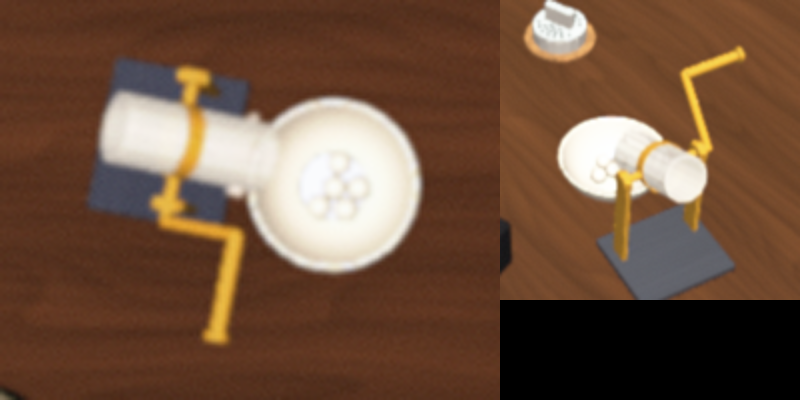

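The picture shows five balls in the dish, at (340,160), (335,187), (358,187), (318,207) and (346,207). The jar stays tipped, the cap is on the coaster, and the arm is clear.

```bash
python3 -c "
from workcell import manip
print(manip.hand_in())"
```

```text
the job is handed in; nothing more can be done
None
```

I finished the job and handed it in at about 29 s, but no verdict came back: the last pictures show the cap upright on the coaster, all five balls in the dish, the jar left tipped at about 1.46 rad, and the arm clear.

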